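# Square a framed glass plate into the corner of the viewing board

## Task

Pick up the square-footed white plastic push block by its handle and use it to slide the rectangular framed glass plate across the black viewing board, flat all the way, until it touches both metal stop bars in their corner. Do not touch the plate with the gripper, and leave the round-footed stamper standing where it is. Finally stand the push block upright on the bench, off the board.

Things in the scene. Friction and masses are not known exactly. Their poses are not given: they have to be found in the camera images.
- push_block: Loose white plastic push block standing on the bench, 120 g: square foot 40 x 40 mm, 30 mm high, whose flat sides push, and in its middle a square handle 20 x 20 mm rising to 110 mm above the underside. Origin: centre of the foot's underside; z up along the handle, x and y square to the flat sides of foot and handle.
- plate: Loose rectangular glass plate in an aluminium frame, about 130 g, lying flat on the black board: 60 mm along its x, 80 mm along its y, 10 mm thick. Origin: centre of its underside; z up. Its x and y start within about 12 degrees of the board's x and y; it slides freely.
- board: Fixed black board, 260 x 260 x 12 mm, on the bench; two aluminium stop bars, 20 mm wide, 15 mm high above the board, along its +x and +y edges meet at a right angle. Origin: inner corner of the bars, at bench level, 12 mm below the board's top. Inner bar faces: planes x = 0 and y = 0; free surface to x, y = -240 mm. Plate home: its centre at x = -30, y = -40 mm, its 60 mm sides along x.
- stamper: Loose white plastic stamper, a bystander to be left alone: like the push block but all round, with a round foot 42 mm across and 30 mm high and a round handle 20 mm across, 110 mm high in all. Origin: centre of its underside.
There are look-alikes about, which are no part of the job. What is shaped like the push_block but purple or red is not meant.

How it is judged:
By the outcome, as a careful person would: the job done as asked, in the order asked, and still so for the second after the job is handed in, with the robot touching nothing.
It also fails if it takes over 58 s, if anything falls off the work surface, if the arm or the gripper's body presses on something with over 40 N, if the wrist force passes 120 N, or if a joint passes its speed limit or range.

## Robot

A 7-joint arm with a two-finger parallel gripper is mounted at the origin on the work surface. World frame = base frame: x ahead of the robot, y to its left, z up, the work surface at z = 0. Lengths are in m, angles in rad, forces in N, time in s.
With the tool pointing down it reaches from about 0.425 to 0.95 m from the base axis. Payload 4.7 kg.
Tool frame: the origin (TCP) lies at the very end of the fingers, on their centre line; the grasp point (between the pads) lies 19 mm behind it (robot.grip_depth is the z of the grasp point in the tool frame, in m); z points along the fingers, y is the line along which they close (so a half turn about z gives the same grasp; the last joint's range is limited). The gripper opens to 85 mm and grips with 20 to 120 N. Pads are 22 mm wide; open, the fingers measure 114 mm over their backs; the gripper's body (76 mm by 85 mm) begins 54 mm behind the grasp point. The pads swing forward as they close: fully open they stand 13 mm farther back than shut.
Start: joints at [1.141, 0.469, -0.049, 1.532, 0.024, 1.141, -0.082], TCP at [0.263, -0.622, 0.231] pointing down, gripper open.
Joint ranges: [-2.59, 2.59], [-0.33, 1.99], [-1.39, 1.29], [0.1, 2.45], [-1.04, 4.18], [0.21, 1.99], [-2.66, 2.66]. Speed limits (rad/s): [2.57, 2.57, 3.14, 3.14, 3.14, 3.14, 3.14].

## Interface

Orientations are given as a rotation vector (axis times angle).
In Python, from rig import robot, optics, spotter gives the robot as it stands.
- The arm moves only by the tool servo_tool, never from a script. Its argument "series" is a list of rows, each a list of 3 entries, a list of its own where there are three numbers: the opening, from 0 (shut) to 1 (fully open), then the shift along the tool's x, y, z normalised to -1 to 1, where 1 is 0.3 m, then the turn about the tool's z normalised to -1 to 1, where 1 is 180 degrees. A call has 1 to 10 rows; each row is the pose to reach, as a shift and turn from the pose commanded when the call began, along the tool's axes at that moment, turning the shorter way round; what a row does not reach only later rows make up. A row lasts 1/8 s, in which the tool goes at most 62.5 mm and 10.7 degrees, less where a joint would pass 70% of its speed; a pose out of reach is approached as far as the arm can. A call with a number of a shift or a turn outside -1 to 1 is refused whole. A call with a gripper value outside its range is refused whole. The fingers move at their own pace and stop on an object; "grip_force" is the grip in N (left out, the last holds). Time passes only in rows, so rows that repeat a pose let the fingers close. It gives the time, the measured TCP pose, the force, the opening and the grip force at its end, in the units of the state.
- robot.sense(): the state, without advancing time (a new reading comes with each control period).
- optics.capture(name): name is "side" or "top"; returns the picture (400x640x3 uint8, red, green, blue); there is no depth.
- optics.camera_model(name): a dict with "intrinsics" (3x3 intrinsics, pixels), "dist" ([k1, k2, p1, p2, k3] as OpenCV has them; the pictures are not rectified), "eye" and "rotation" of the camera in the world. Camera axes: x right, y down, z forward; pixel columns grow to the right and rows downward; lengths in m; the calibration is good to about 2 mm. A picture is of the moment at which its call begins. camera_model takes no time and is no camera call.
- robot.close_job(): hands the job in; it is judged then, once.
Trained networks look in the newest picture that a camera, given by its name, has taken for a name from the list of things; names that differ only in an ending like _2 or _b are one class to them, and where a whole thing is asked for, a point or a joint stands for the part that bears it (a point fixed in the world has none). Each returns a list of dicts, best first, with "score" (0 to 1); they miss things now and then, are a little off and sometimes report something else, mostly with a low value. They report only what shows in the picture. A call takes as long as a camera call. They do not tell look-alikes from the thing itself.
- spotter.regions_of(camera, name): "mask" (400x640 bool, what is visible of it).
- spotter.tip_of(camera, name): "position" ([x, y, z] in m, in world coordinates, good to about 4 mm: a listed point, or the origin of a listed thing).
The state is a dict: "t": time; "q": joint angles; "dq": joint speeds; "joint_torque": joint torques, N m; "tcp_pos": TCP position; "orientation": TCP orientation; "wrist_force": force on the tool from outside, world axes, zero at the start; "wrist_torque": the same for the moment, N m; "gripper_width": finger opening in m; "grip_force": force on a finger pad.
Only numpy, scipy, OpenCV 4.12 (cv2) and the standard library are available. Lean on these libraries where they do the work, as an engineer would, in place of code of your own. Each camera call takes 0.05 s, during which the arm holds its last target. There are 200 camera calls.

## Working session

There is one attempt and no reset: what is moved stays moved. The work goes in short steps, Python scripts to look and compute and a tool call to move; the robot and the scene stay as the last step left them, time stands still between calls to the robot, and variables do not carry over. Pictures are saved under pics/ and viewed, at most 10 in all, crops included, and the job is handed in when it is done.

Besides the shell and the picture viewer there is one more tool, called after "Emit:" as a command line: name --argument value ..., lists and objects as JSON in quotes. servo_tool: Moves the arm, as the interface text tells. Its arguments: {"type":"object","properties":{"series":{"type":"array","items":{"type":"array"}},"grip_force":{"type":"number"}},"required":["series"]}

```bash
mkdir -p pics; ls; cat > h.py <<'E'
import numpy as np, cv2
from rig import robot, optics, spotter
def save(cam,name):
    im=optics.capture(cam); cv2.imwrite('pics/'+name,im[:,:,::-1].copy()); return im
def ray(cam,px,z):
    m=optics.camera_model(cam); K=np.array(m['intrinsics']);d=np.array(m['dist'])
    p=cv2.undistortPoints(np.array(px,float).reshape(-1,1,2),K,d).reshape(-1,2)
    R=np.array(m['rotation']);e=np.array(m['eye'])
    v=np.c_[p,np.ones(len(p))]@R.T
    return e+v*((z-e[2])/v[:,2])[:,None]
def proj(cam,P):
    m=optics.camera_model(cam);R=np.array(m['rotation']);e=np.array(m['eye'])
    r,_=cv2.Rodrigues(R.T);return cv2.projectPoints(np.array(P,float).reshape(-1,1,3),r,-R.T@e,np.array(m['intrinsics']),np.array(m['dist']))[0].reshape(-1,2)
E
python3 - <<'E'
from h import *
for c in('top','side'):
    save(c,c+'0.png');m=optics.camera_model(c);print(c,m['eye'],np.round(m['rotation'],3).tolist())
    for n in('push_block','plate','board','stamper'):
        print(n,[(np.round(o['position'],3).tolist(),round(o['score'],2)) for o in spotter.tip_of(c,n)])
s=robot.sense();print(s['t'],s['tcp_pos'],s['orientation'],s['gripper_width'])
E
```

```text
pics
top [ 0.44933076 -0.03071846  1.04531154] [-2.165, 2.196, -0.125]
push_block [([0.589, -0.195, -0.002], 0.83), ([0.667, -0.234, -0.002], 0.8), ([0.567, -0.287, 0.002], 0.77)]
plate [([0.515, 0.126, 0.009], 0.68)]
board [([0.639, 0.206, -0.001], 0.83)]
stamper [([0.489, -0.355, 0.0], 0.67)]
side [ 0.31572216 -0.63833845  0.45960808] [-2.15, 0.389, -0.195]
push_block [([0.584, -0.193, 0.0], 0.93), ([0.658, -0.236, -0.002], 0.93), ([0.569, -0.289, -0.0], 0.9)]
plate [([0.514, 0.124, 0.013], 0.85)]
board [([0.64, 0.203, 0.0], 0.64)]
stamper [([0.484, -0.354, -0.004], 0.55)]
0.5 [ 0.26339389 -0.62146859  0.23128208] [-3.07868619e+00 -6.25314425e-01 -1.29493755e-04] 0.08501558378486987
```

View pics/top0.png

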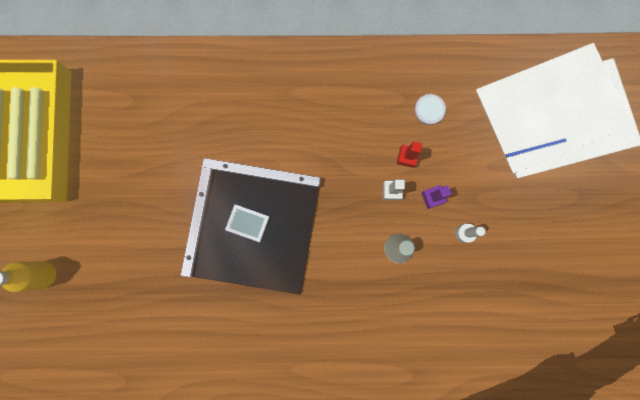

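View pics/side0.png

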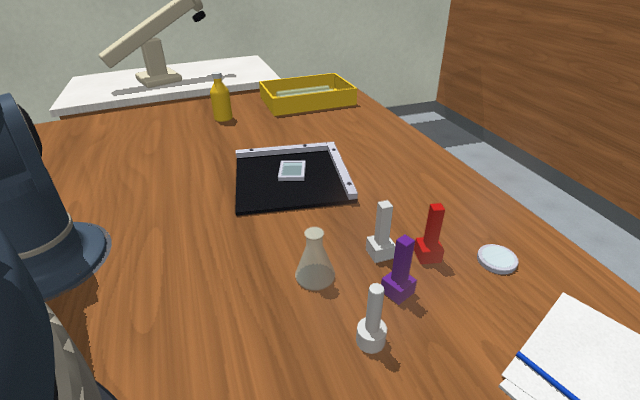

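```bash
sed -i "s/R=np.array(m\['rotation'\])/R=cv2.Rodrigues(np.array(m['rotation'],float))[0]/" h.py; cat >> h.py <<'E'
from scipy.optimize import minimize
SH={'push_block':[(-.02,.02,-.02,.02,0,.03),(-.01,.01,-.01,.01,.03,.11)],
'stamper':[(-.02,.02,-.02,.02,0,.03),(-.01,.01,-.01,.01,.03,.11)],
'plate':[(-.03,.03,-.04,.04,.012,.022)],
'board':[(-.24,.02,-.24,.02,0,.012),(0,.02,-.24,.02,.012,.027),(-.24,.02,0,.02,.012,.027)]}
def render(cam,n,p):
    im=np.zeros((1600,2560),np.uint8);c,s=np.cos(p[2]),np.sin(p[2])
    for b in SH[n]:
        P=np.array([[x,y,z] for x in b[:2] for y in b[2:4] for z in b[4:]])
        P[:,:2]=P[:,:2]@np.array([[c,s],[-s,c]])+p[:2]
        h=cv2.convexHull(((proj(cam,P)+.5)*4).astype(np.float32)).astype(np.int32)
        cv2.fillConvexPoly(im,h,255)
    return cv2.resize(im,(640,400),interpolation=cv2.INTER_AREA)/255.
def fit(n,x0,cams=('top','side'),idx=None):
    M={}
    for c in cams:
        r=spotter.regions_of(c,n)
        # choose region overlapping initial guess best
        g=render(c,n,x0);r=max(r,key=lambda o:(o['mask']*g).sum(),default=None)
        if r is not None: M[c]=r['mask'].astype(float)
    f=lambda p:sum(np.abs(render(c,n,p)-m).sum()/m.sum() for c,m in M.items())
    best=None
    for a in (-.3,-.1,.1,.3):
        s0=np.array([x0[0],x0[1],x0[2]+a])
        r=minimize(f,s0,method='Nelder-Mead',options=dict(initial_simplex=s0+np.array([[0,0,0],[.006,0,0],[0,.006,0],[0,0,.15]]),xatol=1e-4,fatol=1e-4))
        if best is None or r.fun<best.fun: best=r
    return np.round(best.x,4),round(best.fun,3),list(M)
E
python3 - <<'E'
from h import *
for c in('top','side'):
    optics.capture(c)
for cs in (('top',),('side',),('top','side')):
  for n,x in(('push_block',(.587,-.194,-.0)),('plate',(.515,.125,-.3)),('board',(.64,.205,-.16))):
    print(cs,n,*fit(n,x,cs))
print(ray('top',[[399,248]],0.0),ray('top',[[430,109]],0),ray('side',[[316,280]],0.0))
E
```

```text
('top',) push_block [ 0.5857 -0.1939  0.0361] 0.292 ['top']
('top',) plate [ 0.5168  0.1268 -0.3535] 0.043 ['top']
('top',) board [ 0.6382  0.2045 -0.1783] 0.087 ['top']
('side',) push_block [ 0.5857 -0.1987 -0.0921] 0.068 ['side']
('side',) plate [ 0.5166  0.1235 -0.3523] 0.058 ['side']
('side',) board [ 0.6387  0.2022 -0.1838] 0.095 ['side']
('top', 'side') push_block [ 0.5857 -0.1981 -0.0651] 0.367 ['top', 'side']
('top', 'side') plate [ 0.517   0.1261 -0.3506] 0.137 ['top', 'side']
('top', 'side') board [ 0.6385  0.2036 -0.1826] 0.186 ['top', 'side']
[[ 0.4568204  -0.21133069  0.        ]] [[ 0.77501632 -0.29230822  0.        ]] [[ 4.56314623e-01 -2.19135639e-01  5.55111512e-17]]
```

```bash
cat >> h.py <<'E'
def go(x,y,z,yaw_y):
    s=robot.sense();R=cv2.Rodrigues(np.array(s['orientation'],float))[0]
    d=R.T@(np.array([x,y,z])-s['tcp_pos'])
    cy=np.arctan2(R[1,1],R[0,1]);t=-(yaw_y-cy);t=(t+np.pi)%(2*np.pi)-np.pi
    print('t',round(s['t'],2),'tcp',np.round(s['tcp_pos'],4),'yaw_y',round(cy,4),'shift',np.round(d/.3,4),'turn',round(t/np.pi,4),'tilt',np.round(R[:2,2],4),'w',round(s['gripper_width'],4),'g',s['grip_force'],'F',np.round(s['wrist_force'],1),'rows',np.linalg.norm(d)/.0625)
E
python3 -c "
from h import *
go(.5857,-.196,.231,-.08)"
```

```text
t 1.2 tcp [ 0.2634 -0.6215  0.2313] yaw_y -1.17 shift [ 1.5426e+00 -8.8680e-01  1.2000e-03] turn -0.347 tilt [ 0.0001 -0.    ] w 0.0856 g 0.0 F [1.2 0.5 0.5] rows 8.540629630462217
```

Emit:
servo_tool --series '[[0.65, [0.77, -0.444, 0], -0.347], [0.65, [0.77, -0.444, 0], -0.347], [0.65, [0.77, -0.444, 0], -0.347], [0.65, [0.77, -0.444, 0], -0.347], [0.65, [0.77, -0.444, 0], -0.347], [0.65, [0.77, -0.444, 0], -0.347], [0.65, [0.77, -0.444, 0], -0.347]]' --grip_force 40

```text
t: 2.08
tcp_pos: [0.4242, -0.4087, 0.2314]
orientation: [2.31, 2.129, 0.0]
wrist_force: [0.2, 0.4, -0.6]
gripper_width: 0.0556
grip_force: 0.0
```

```bash
python3 -c "
from h import *
go(.5857,-.196,.14,-.08)"
```

```text
t 2.08 tcp [ 0.4242 -0.4087  0.2314] yaw_y -0.0814 shift [0.7505 0.479  0.3047] turn -0.0005 tilt [ 0.0002 -0.0001] w 0.0556 g 0.0 F [ 0.2  0.4 -0.6] rows 4.517051051420405
```

Emit:
servo_tool --series '[[0.65, [0.75, 0.479, 0], 0], [0.65, [0.75, 0.479, 0], 0], [0.65, [0.75, 0.479, 0], 0], [0.65, [0.75, 0.479, 0], 0], [0.65, [0.75, 0.479, 0], 0], [0.65, [0.75, 0.479, 0.305], 0], [0.65, [0.75, 0.479, 0.305], 0], [0.65, [0.75, 0.479, 0.305], 0]]'

```text
t: 3.08
tcp_pos: [0.583, -0.1971, 0.1373]
orientation: [-2.309, -2.124, 0.006]
wrist_force: [0.3, -0.1, 0.4]
gripper_width: 0.0553
grip_force: 0.0
```

```bash
python3 -c "
from h import *
go(.5857,-.196,.066,-.08)
save('side','s1.png')"
```

```text
t 3.08 tcp [ 0.583  -0.1971  0.1373] yaw_y -0.0833 shift [0.0041 0.0099 0.2375] turn -0.001 tilt [-0.0057  0.0008] w 0.0553 g 0.0 F [ 0.3 -0.1  0.4] rows 1.1413144057832758
```

View pics/s1.png

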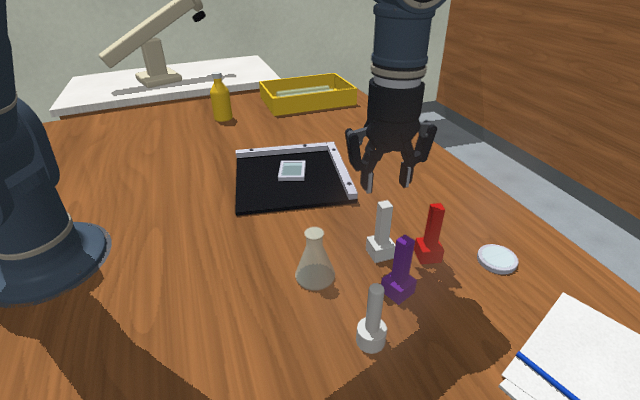

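The fingers (tips at 368,190 and 406,186) straddle the white block's handle top (385,204), and the neighbours are clear.

Emit:
servo_tool --series '[[0.65, [0, 0, 0.245], 0], [0.65, [0, 0, 0.245], 0], [0.65, [0, 0, 0.245], 0], [0, [0, 0, 0.245], 0], [0, [0, 0, 0.245], 0], [0, [0, 0, 0.245], 0], [0, [0, 0, 0.245], 0], [0, [0, 0, 0.245], 0]]' --grip_force 50

```text
t: 4.12
tcp_pos: [0.5868, -0.1963, 0.0684]
orientation: [2.306, 2.129, 0.003]
wrist_force: [-0.8, -0.9, 7.2]
gripper_width: 0.0192
grip_force: 49.8
```

```bash
python3 -c "
from h import *
go(.5857,-.196,.2,-.08)"
```

```text
t 4.12 tcp [ 0.5868 -0.1963  0.0684] yaw_y -0.08 shift [ 1.000e-04 -2.200e-03 -4.387e-01] turn 0.0 tilt [ 0.0033 -0.0013] w 0.0192 g 49.774160385131836 F [-0.8 -0.9  7.2] rows 2.1059377264457115
```

Emit:
servo_tool --series '[[0, [0, 0, -0.38], 0], [0, [0, 0, -0.38], 0], [0, [0.55, -0.25, -0.38], 0.032], [0, [0.55, -0.25, -0.38], 0.032], [0, [0.55, -0.25, -0.38], 0.032], [0, [0.55, -0.25, -0.38], 0.032], [0, [0.55, -0.25, -0.38], 0.032], [0, [0.55, -0.25, -0.38], 0.032]]'

```text
t: 5.12
tcp_pos: [0.5241, -0.0271, 0.1802]
orientation: [2.415, 2.009, -0.0]
wrist_force: [-0.4, -1.1, -2.0]
gripper_width: 0.0194
grip_force: 49.6
```

```bash
cat >> h.py <<'E'
B=np.array([.6385,.2035,-.1815])
def gob(xb,yb,z,yaw=B[2],off=(0,0)):
    c,s=np.cos(B[2]),np.sin(B[2]);go(B[0]+c*xb-s*yb,B[1]+s*xb+c*yb,z,yaw)
def inb(x,y):
    c,s=np.cos(B[2]),np.sin(B[2]);x-=B[0];y-=B[1];return np.round([c*x+s*y,-s*x+c*y],4)
E
python3 -c "
from h import *
gob(-.178,-.095,.12)
s=robot.sense();p=s['tcp_pos']
for c in('side','top'):
  save(c,c+'2.png')
z=p[2]-.068
for k in ('push_block',): SH[k]=[(a,b,c,d,e+z,f+z) for a,b,c,d,e,f in SH[k]]
SH['push_block']=SH['push_block'][:1]+[(-.01,.01,-.01,.01,.03+z,.06+z)]
for c in('side','top'):
  try: print(c,fit('push_block',(p[0],p[1],-.18),(c,)))
  except Exception as e: print(e)
print(fit('plate',(.517,.1255,-.35)))
"
```

```text
t 5.12 tcp [ 0.5241 -0.0271  0.1802] yaw_y -0.1831 shift [ 0.5078 -0.3577  0.2005] turn -0.0005 tilt [ 0.     -0.0005] w 0.0194 g 49.566242694854736 F [-0.4 -1.1 -2. ] rows 3.1328447074019685
side (array([ 0.5239, -0.029 , -0.2059]), np.float64(0.345), ['side'])
top (array([ 0.5074, -0.0238, -0.0133]), np.float64(1.952), ['top'])
(array([ 0.5169,  0.1259, -0.3651]), np.float64(0.116), ['top', 'side'])
```

View pics/side2.png

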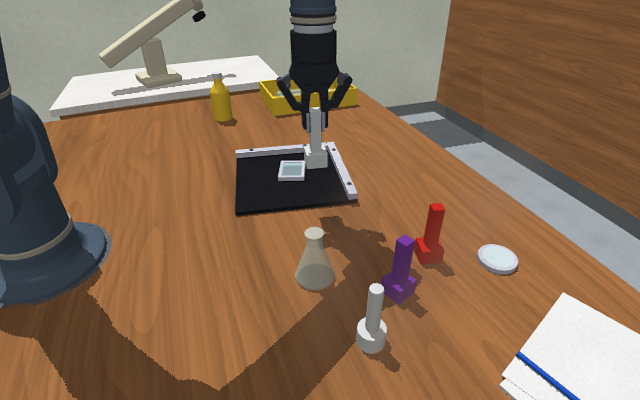

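The white block is held upright in the gripper (foot at 316,158), with the plate (291,170) untouched. Now I go behind the plate.

Emit:
servo_tool --series '[[0, [0.508, -0.358, 0], 0], [0, [0.508, -0.358, 0], 0], [0, [0.508, -0.358, 0.2], 0], [0, [0.508, -0.358, 0.2], 0], [0, [0.508, -0.358, 0.2], 0], [0, [0.508, -0.358, 0.2], 0], [0, [0.508, -0.358, 0.29], 0], [0, [0.508, -0.358, 0.329], 0], [0, [0.508, -0.358, 0.329], 0]]'

```text
t: 6.55
tcp_pos: [0.4458, 0.143, 0.0816]
orientation: [-2.414, -2.011, 0.001]
wrist_force: [0.4, 0.0, -0.8]
gripper_width: 0.0196
grip_force: 49.6
```

```bash
python3 -c "
from h import *
gob(-.088,-.095,.0815)
print(inb(*robot.sense()['tcp_pos'][:2]))
save('side','side3.png')"
```

```text
t 6.55 tcp [0.4458 0.143  0.0816] yaw_y -0.1819 shift [-2.400e-03  3.021e-01  2.000e-04] turn -0.0001 tilt [-0.0003 -0.0003] w 0.0196 g 49.646013379096985 F [ 0.4  0.  -0.8] rows 1.4501218769801145
[-0.1786 -0.0943]
```

View pics/side3.png

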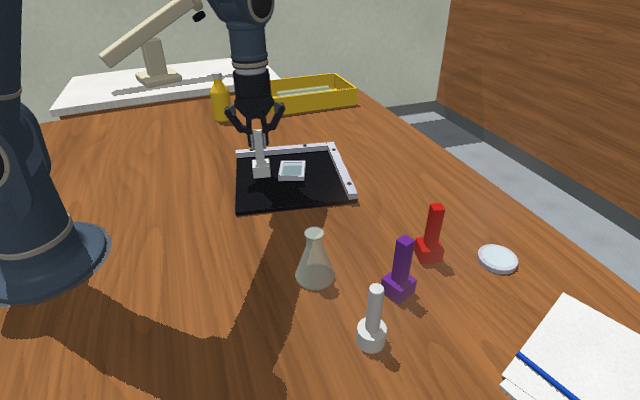

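Emit:
servo_tool --series '[[0, [0, 0.018, 0], 0], [0, [0, 0.036, 0], 0], [0, [0, 0.054, 0], 0], [0, [0, 0.072, 0], 0], [0, [0, 0.09, 0], 0], [0, [0, 0.108, 0], 0], [0, [0, 0.126, 0], 0], [0, [0, 0.144, 0], 0], [0, [0, 0.162, 0], 0], [0, [0, 0.18, 0], 0]]'

```text
t: 7.85
tcp_pos: [0.4989, 0.134, 0.0816]
orientation: [2.412, 2.012, 0.0]
wrist_force: [-0.9, 0.0, -1.0]
gripper_width: 0.0196
grip_force: 49.6
```

Emit:
servo_tool --series '[[0, [0, 0.012, 0], 0], [0, [0, 0.024, 0], 0], [0, [0, 0.036, 0], 0], [0, [0, 0.048, 0], 0], [0, [0, 0.06, 0], 0], [0, [0, 0.072, 0], 0], [0, [0, 0.084, 0], 0], [0, [0, 0.096, 0], 0], [0, [0, 0.108, 0], 0], [0, [0, 0.12, 0], 0]]'

```text
t: 9.1
tcp_pos: [0.5342, 0.1275, 0.0816]
orientation: [2.412, 2.012, -0.0]
wrist_force: [-1.5, -0.4, -1.0]
gripper_width: 0.0197
grip_force: 49.6
```

```bash
python3 -c "
from h import *
gob(-.080,-.095,.0815)
print(inb(*robot.sense()['tcp_pos'][:2]))
for c in('side','top'): im=save(c,c+'4.png')
i=cv2.imread('pics/side4.png');cv2.imwrite('pics/c4.png',cv2.resize(i[120:240,200:380],None,fx=4,fy=4,interpolation=2))
for c in ('side','top'):
  for k in spotter.tip_of(c,'plate')[:2]: print(c,inb(*k['position'][:2]),k['score'])
"
```

```text
t 9.1 tcp [0.5342 0.1275 0.0816] yaw_y -0.1804 shift [-0.0048  0.0297  0.0003] turn 0.0003 tilt [ 0.     -0.0001] w 0.0197 g 49.612998962402344 F [-1.5 -0.4 -1. ] rows 0.14421099863733616
[-0.0889 -0.0936]
side [-0.038  -0.0949] 0.78
top [-0.0353 -0.095 ] 0.83
```

View pics/c4.png

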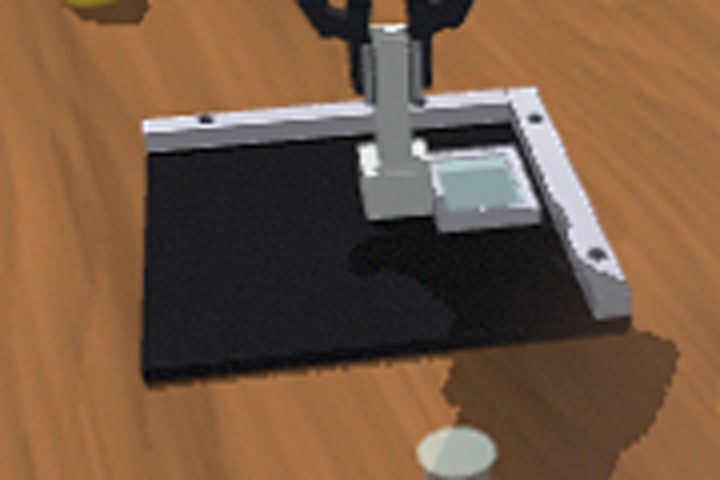

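The plate is aligned flat with the block's face and about 9 mm short of the x bar. I keep pushing slowly while watching the force.

Emit:
servo_tool --series '[[0, [0, 0.003, 0], 0], [0, [0, 0.006, 0], 0], [0, [0, 0.009, 0], 0], [0, [0, 0.012, 0], 0], [0, [0, 0.015, 0], 0], [0, [0, 0.018, 0], 0], [0, [0, 0.021, 0], 0], [0, [0, 0.024, 0], 0], [0, [0, 0.027, 0], 0], [0, [0, 0.027, 0], 0]]'

```text
t: 10.55
tcp_pos: [0.5421, 0.1261, 0.0816]
orientation: [2.412, 2.012, 0.0]
wrist_force: [-0.4, -0.3, -1.6]
gripper_width: 0.0195
grip_force: 49.6
```

Emit:
servo_tool --series '[[0, [0, 0.003, 0], 0], [0, [0, 0.006, 0], 0], [0, [0, 0.006, 0], 0]]'

```text
t: 10.92
tcp_pos: [0.5427, 0.126, 0.0815]
orientation: [-2.412, -2.012, 0.003]
wrist_force: [-4.3, 0.4, 1.3]
gripper_width: 0.0193
grip_force: 49.9
```

```bash
python3 -c "
from h import *
gob(-.080,-.095,.0815)
print(inb(*robot.sense()['tcp_pos'][:2]))
"
```

```text
t 10.93 tcp [0.5427 0.126  0.0815] yaw_y -0.1802 shift [-0.0049  0.0007 -0.0001] turn 0.0004 tilt [-0.0019 -0.0003] w 0.0193 g 49.88653600215912 F [-4.3  0.4  1.3] rows 0.024027372836157326
[-0.0802 -0.0935]
```

Emit:
servo_tool --series '[[0, [0, -0.04, 0], 0], [0, [0, -0.07, 0], 0], [0, [0, -0.07, -0.16], 0], [0, [0, -0.07, -0.16], 0], [0, [-0.26, 0.16, -0.16], 0], [0, [-0.26, 0.16, -0.16], 0], [0, [-0.26, 0.16, -0.16], 0], [0, [-0.26, 0.16, -0.05], 0], [0, [-0.26, 0.16, 0], 0], [0, [-0.26, 0.16, 0], 0]]'

```text
t: 12.18
tcp_pos: [0.5763, 0.0416, 0.081]
orientation: [-2.41, -2.014, 0.001]
wrist_force: [0.1, 0.1, -1.1]
gripper_width: 0.0193
grip_force: 49.7
```

```bash
python3 -c "
from h import *
gob(-.032,-.080,.0815)
print(inb(*robot.sense()['tcp_pos'][:2]))
for c in('side','top'): im=save(c,c+'5.png')
i=cv2.imread('pics/side5.png');cv2.imwrite('pics/c5.png',cv2.resize(i[120:240,200:380],None,fx=4,fy=4,interpolation=2))
for c in ('side','top'):
  for k in spotter.tip_of(c,'plate')[:2]: print(c,inb(*k['position'][:2]),k['score'])
"
```

```text
t 12.18 tcp [0.5763 0.0416 0.081 ] yaw_y -0.1787 shift [ 0.3017  0.0008 -0.0015] turn 0.0009 tilt [-0.001   0.0003] w 0.0193 g 49.7491979598999 F [ 0.1  0.1 -1.1] rows 1.448328300096237
[-0.032  -0.1705]
side [-0.031  -0.0934] 0.56
top [-0.0292 -0.0941] 0.47
```

View pics/c5.png

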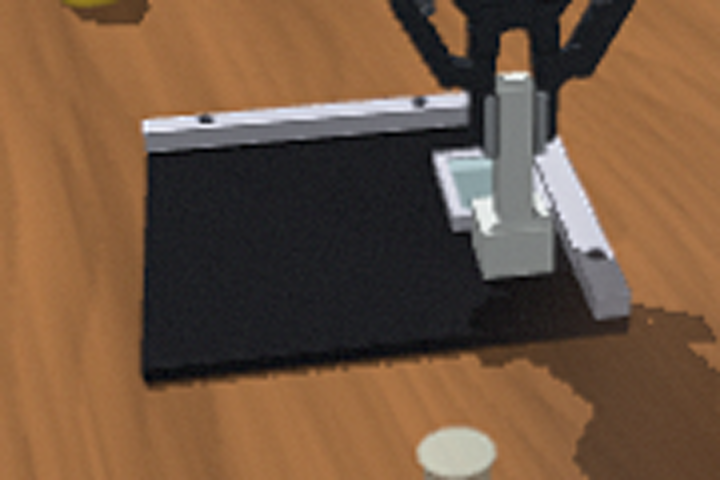

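The block is clear behind the plate's -y side and the plate is at the x bar. Now I push +y.

Emit:
servo_tool --series '[[0, [0.018, 0, 0], 0], [0, [0.036, 0, 0], 0], [0, [0.054, 0, 0], 0], [0, [0.072, 0, 0], 0], [0, [0.09, 0, 0], 0], [0, [0.108, 0, 0], 0], [0, [0.126, 0, 0], 0], [0, [0.144, 0, 0], 0], [0, [0.162, 0, 0], 0], [0, [0.18, 0, 0], 0]]'

```text
t: 13.62
tcp_pos: [0.5866, 0.094, 0.0816]
orientation: [2.412, 2.012, -0.0]
wrist_force: [-1.0, -0.7, -0.5]
gripper_width: 0.0193
grip_force: 49.8
```

Emit:
servo_tool --series '[[0, [0.006, 0, 0], 0], [0, [0.012, 0, 0], 0], [0, [0.018, 0, 0], 0], [0, [0.023, 0, 0], 0], [0, [0.028, 0, 0], 0], [0, [0.033, 0, 0], 0], [0, [0.037, 0, 0], 0], [0, [0.041, 0, 0], 0], [0, [0.045, 0, 0], 0], [0, [0.045, 0, 0], 0]]'

```text
t: 14.88
tcp_pos: [0.5891, 0.1072, 0.0816]
orientation: [-2.412, -2.012, -0.001]
wrist_force: [-0.1, -0.5, -1.3]
gripper_width: 0.0195
grip_force: 49.8
```

```bash
python3 -c "
from h import *
gob(-.032,-.098,.0815)
print(inb(*robot.sense()['tcp_pos'][:2]))
"
```

```text
t 14.88 tcp [0.5891 0.1072 0.0816] yaw_y -0.1802 shift [ 0.0187 -0.0026  0.0004] turn 0.0004 tilt [0.0003 0.0004] w 0.0195 g 49.83279526233673 F [-0.1 -0.5 -1.3] rows 0.09075319797655619
[-0.0312 -0.1036]
```

Emit:
servo_tool --series '[[0, [0.003, 0, 0], 0], [0, [0.006, 0, 0], 0], [0, [0.009, 0, 0], 0], [0, [0.012, 0, 0], 0], [0, [0.012, 0, 0], 0]]'

```text
t: 15.5
tcp_pos: [0.5897, 0.1106, 0.0816]
orientation: [-2.412, -2.012, -0.0]
wrist_force: [-0.7, -0.1, -1.2]
gripper_width: 0.0193
grip_force: 49.8
```

Emit:
servo_tool --series '[[0, [0.003, 0, 0], 0], [0, [0.006, 0, 0], 0], [0, [0.006, 0, 0], 0]]'

```text
t: 15.88
tcp_pos: [0.5901, 0.1123, 0.0816]
orientation: [2.412, 2.012, 0.0]
wrist_force: [0.9, -0.5, -1.3]
gripper_width: 0.0199
grip_force: 49.8
```

```bash
python3 -c "
from h import *
gob(-.032,-.098,.0815)
print(inb(*robot.sense()['tcp_pos'][:2]))
"
```

```text
t 15.88 tcp [0.5901 0.1123 0.0816] yaw_y -0.1803 shift [ 0.0014 -0.0027  0.0005] turn 0.0004 tilt [0.0002 0.0001] w 0.0199 g 49.83359456062317 F [ 0.9 -0.5 -1.3] rows 0.014751464073504729
[-0.0312 -0.0984]
```

No contact yet; a little further.

Emit:
servo_tool --series '[[0, [0.003, 0, 0], 0], [0, [0.006, 0, 0], 0], [0, [0.006, 0, 0], 0]]'

```text
t: 16.25
tcp_pos: [0.5902, 0.1128, 0.0816]
orientation: [2.412, 2.011, -0.003]
wrist_force: [-0.6, -4.5, 0.8]
gripper_width: 0.0196
grip_force: 50.0
```

Emit:
servo_tool --series '[[0, [0.003, 0, 0], 0], [0, [0.006, 0, 0], 0], [0, [0.006, 0, 0], 0]]'

```text
t: 16.62
tcp_pos: [0.5903, 0.1133, 0.0815]
orientation: [2.412, 2.01, -0.005]
wrist_force: [-2.0, -6.6, 1.6]
gripper_width: 0.0188
grip_force: 50.2
```

```bash
python3 -c "
from h import *
gob(-.032,-.098,.0815)
print(inb(*robot.sense()['tcp_pos'][:2]))
for c in('side','top'): im=save(c,c+'6.png')
i=cv2.imread('pics/side6.png');cv2.imwrite('pics/c6.png',cv2.resize(i[130:210,260:370],None,fx=7,fy=7,interpolation=2))
for c in ('side','top'):
  for k in spotter.tip_of(c,'plate')[:2]: print(c,inb(*k['position'][:2]),k['score'])
"
```

```text
t 16.62 tcp [0.5903 0.1133 0.0815] yaw_y -0.1815 shift [-0.0021 -0.003   0.    ] turn 0.0 tilt [-0.0014 -0.0036] w 0.0188 g 50.17929553985596 F [-2.  -6.6  1.6] rows 0.017654313223258247
[-0.0311 -0.0974]
side [-0.0312 -0.0407] 0.46
```

View pics/c6.png

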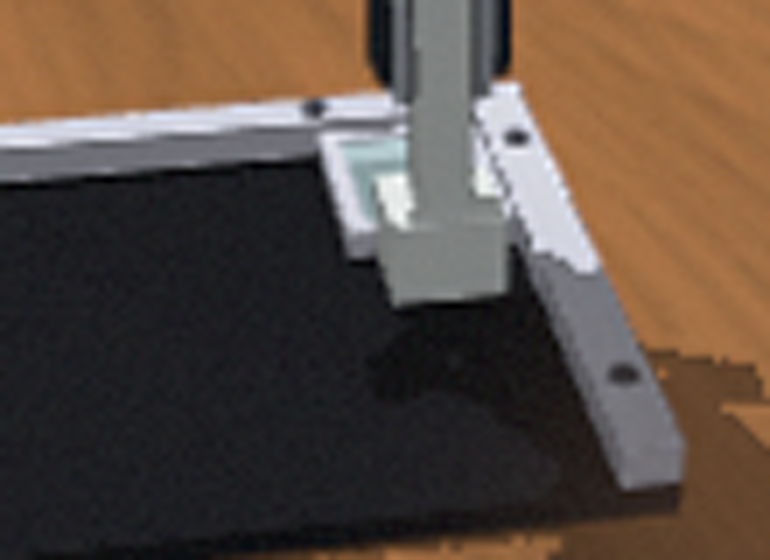

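The plate is in the corner with the y bar giving firm contact. To make sure of the x bar as well, I'll give it a light second push from -x.

Emit:
servo_tool --series '[[0, [-0.04, 0, 0], 0], [0, [-0.07, 0, 0], 0], [0, [-0.07, 0, -0.16], 0], [0, [-0.07, 0, -0.16], 0], [0, [-0.07, -0.22, -0.16], 0], [0, [0.185, -0.22, -0.16], 0], [0, [0.185, -0.22, -0.16], 0], [0, [0.185, -0.22, -0.16], 0], [0, [0.185, -0.22, 0], 0], [0, [0.185, -0.22, 0], 0]]'

```text
t: 18.08
tcp_pos: [0.5355, 0.1798, 0.0798]
orientation: [-2.415, -2.009, 0.006]
wrist_force: [-0.5, 0.9, -0.8]
gripper_width: 0.0192
grip_force: 50.1
```

```bash
python3 -c "
from h import *
gob(-.0802,-.042,.0815)
print(inb(*robot.sense()['tcp_pos'][:2]))
"
```

```text
t 18.07 tcp [0.5355 0.1798 0.0798] yaw_y -0.183 shift [-0.0003  0.0559 -0.0059] turn -0.0005 tilt [-0.0031 -0.0019] w 0.0192 g 50.12188374996185 F [-0.5  0.9 -0.8] rows 0.2700029789064369
[-0.097  -0.0419]
```

Emit:
servo_tool --series '[[0, [0, 0.01, 0], 0], [0, [0, 0.02, 0], 0], [0, [0, 0.03, 0], 0], [0, [0, 0.036, 0], 0], [0, [0, 0.042, 0], 0], [0, [0, 0.047, 0], 0], [0, [0, 0.051, 0], 0], [0, [0, 0.054, 0], 0], [0, [0, 0.057, 0], 0], [0, [0, 0.057, 0], 0]]'

```text
t: 19.32
tcp_pos: [0.5518, 0.1792, 0.0814]
orientation: [-2.412, -2.012, 0.002]
wrist_force: [-2.0, 1.2, -0.0]
gripper_width: 0.0193
grip_force: 50.3
```

```bash
python3 -c "
from h import *
gob(-.0802,-.042,.0815)
print(inb(*robot.sense()['tcp_pos'][:2]))
"
```

```text
t 19.32 tcp [0.5518 0.1792 0.0814] yaw_y -0.1802 shift [-0.0082  0.0023 -0.0002] turn 0.0004 tilt [-0.0013 -0.0002] w 0.0193 g 50.28129816055298 F [-2.   1.2 -0. ] rows 0.04099839000152647
[-0.0809 -0.0395]
```

Emit:
servo_tool --series '[[0, [0, 0.003, 0], 0], [0, [0, 0.005, 0], 0], [0, [0, 0.005, 0], 0]]'

```text
t: 19.7
tcp_pos: [0.5521, 0.1792, 0.0813]
orientation: [-2.411, -2.012, 0.005]
wrist_force: [-4.7, 1.3, 1.8]
gripper_width: 0.0196
grip_force: 50.5
```

Emit:
servo_tool --series '[[0, [0, -0.04, 0], 0], [0, [0, -0.08, 0], 0], [0, [0, -0.08, -0.2], 0], [0, [0, -0.08, -0.2], 0], [0, [-0.5, -0.08, -0.2], 0], [0, [-0.5, -0.08, -0.2], 0], [0, [-0.5, -0.08, -0.2], 0], [0, [-0.5, -0.08, -0.2], 0]]'

```text
t: 20.7
tcp_pos: [0.5026, 0.0328, 0.141]
orientation: [2.417, 2.006, -0.002]
wrist_force: [0.5, 1.3, -0.5]
gripper_width: 0.0197
grip_force: 50.2
```

```bash
python3 -c "
from h import *
go(.57,-.12,.072,-.18)
for c in('side','top'): im=save(c,c+'7.png')
for c in ('side','top'):
  for k in spotter.tip_of(c,'plate')[:2]: print(c,inb(*k['position'][:2]),k['score'])
  print(c,fit('plate',(.6,.17,-.18),(c,)))
c,s=np.cos(B[2]),np.sin(B[2]);print('home',B[0]-c*.03+s*.04,B[1]-s*.03-c*.04)
i=cv2.imread('pics/side7.png');a=cv2.resize(i[130:215,230:370],(700,425),interpolation=2)
cv2.imwrite('pics/c7.png',a)
"
```

```text
t 20.7 tcp [0.5026 0.0328 0.141 ] yaw_y -0.1852 shift [-0.4588  0.3145  0.2306] turn -0.0016 tilt [-0.0006 -0.0016] w 0.0197 g 50.16877233982086 F [ 0.5  1.3 -0.5] rows 2.8903770412048417
side [-0.032  -0.0395] 0.87
side (array([ 0.6013,  0.167 , -0.2038]), np.float64(0.064), ['side'])
top [-0.0274 -0.0405] 0.82
top (array([ 0.6022,  0.1703, -0.1835]), np.float64(0.333), ['top'])
home 0.6017725732687232 0.16957219244191124
```

View pics/c7.png

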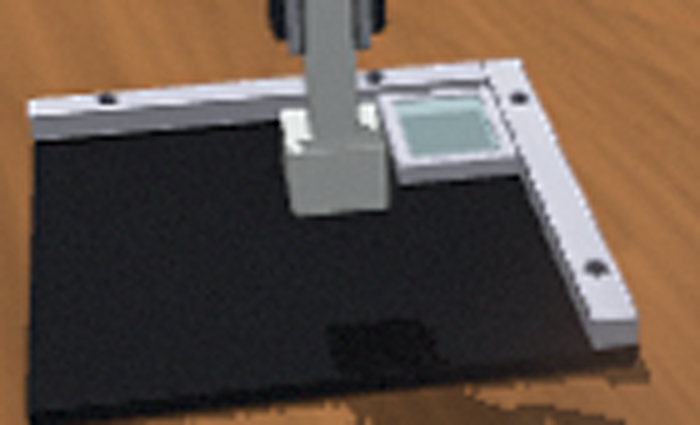

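The plate is square in the corner against both bars. Now I place the block on the bench.

Emit:
servo_tool --series '[[0, [-0.459, 0.315, 0], 0], [0, [-0.459, 0.315, 0], 0], [0, [-0.459, 0.315, 0], 0], [0, [-0.459, 0.315, 0], 0], [0, [-0.459, 0.315, 0.15], 0], [0, [-0.459, 0.315, 0.2], 0], [0, [-0.459, 0.315, 0.225], 0], [0, [-0.459, 0.315, 0.23], 0], [0, [-0.459, 0.315, 0.23], 0]]'

```text
t: 22.12
tcp_pos: [0.5725, -0.1167, 0.0736]
orientation: [2.411, 2.012, 0.002]
wrist_force: [0.6, -0.7, -1.5]
gripper_width: 0.0195
grip_force: 50.2
```

Emit:
servo_tool --series '[[0, [0, 0, 0.005], 0], [0, [0, 0, 0.01], 0], [0, [0, 0, 0.013], 0], [0, [0, 0, 0.013], 0]]'

```text
t: 22.62
tcp_pos: [0.5716, -0.1169, 0.0687]
orientation: [-2.413, -2.012, 0.0]
wrist_force: [-1.1, -0.6, -1.4]
gripper_width: 0.0195
grip_force: 50.2
```

Emit:
servo_tool --series '[[0, [0, 0, 0.002], 0], [0, [0, 0, 0.004], 0], [0, [0, 0, 0.004], 0]]'

```text
t: 23.0
tcp_pos: [0.5717, -0.1169, 0.0675]
orientation: [2.413, 2.012, -0.0]
wrist_force: [-0.7, 0.0, -1.5]
gripper_width: 0.0199
grip_force: 50.2
```

Emit:
servo_tool --series '[[0, [0, 0, 0.002], 0], [0, [0, 0, 0.004], 0], [0, [0, 0, 0.004], 0]]'

```text
t: 23.38
tcp_pos: [0.5717, -0.1169, 0.0663]
orientation: [-2.412, -2.012, 0.0]
wrist_force: [0.3, -0.8, -2.0]
gripper_width: 0.019
grip_force: 50.2
```

Emit:
servo_tool --series '[[0, [0, 0, 0.002], 0], [0, [0, 0, 0.004], 0], [0, [0, 0, 0.006], 0], [0, [0, 0, 0.006], 0]]'

```text
t: 23.88
tcp_pos: [0.572, -0.1168, 0.066]
orientation: [2.412, 2.012, -0.0]
wrist_force: [-2.8, 0.2, 9.3]
gripper_width: 0.0194
grip_force: 51.6
```

Emit:
servo_tool --series '[[0, [0, 0, -0.004], 0], [0.6, [0, 0, -0.004], 0], [0.6, [0, 0, -0.004], 0], [0.6, [0, 0, -0.004], 0], [0.6, [0, 0, -0.004], 0], [0.6, [0, 0, -0.1], 0], [0.6, [0, 0, -0.25], 0], [0.6, [0, 0, -0.5], 0], [0.6, [0, 0, -0.5], 0], [0.6, [0, 0, -0.5], 0]]'

```text
t: 25.12
tcp_pos: [0.5719, -0.117, 0.2152]
orientation: [2.411, 2.011, 0.001]
wrist_force: [0.8, -0.4, -0.2]
gripper_width: 0.0516
grip_force: 0.0
```

```bash
python3 -c "
from h import *
go(.57,-.12,.072,-.18)
save('top','top8.png');save('side','side8.png')
for c in('side','top'):
  for n in ('plate','push_block','stamper'):
    print(c,n,[(np.round(k['position'],3).tolist(),round(k['score'],2)) for k in spotter.tip_of(c,n)])
"
```

```text
t 25.12 tcp [ 0.5719 -0.117   0.2152] yaw_y -0.1806 shift [-0.0109 -0.0053  0.4772] turn -0.0002 tilt [ 0.0016 -0.0007] w 0.0516 g 0.0 F [ 0.8 -0.4 -0.2] rows 2.291302961972958
side plate [([0.6, 0.173, 0.012], 0.66)]
side push_block [([0.573, -0.29, -0.007], 0.94), ([0.662, -0.233, -0.001], 0.9), ([0.569, -0.112, 0.003], 0.56)]
side stamper [([0.485, -0.357, -0.002], 0.64)]
top plate [([0.603, 0.17, 0.01], 0.66)]
top push_block [([0.576, -0.116, -0.002], 0.45), ([0.571, -0.292, -0.004], 0.42)]
top stamper [([0.49, -0.357, -0.002], 0.76)]
```

View pics/side8.png

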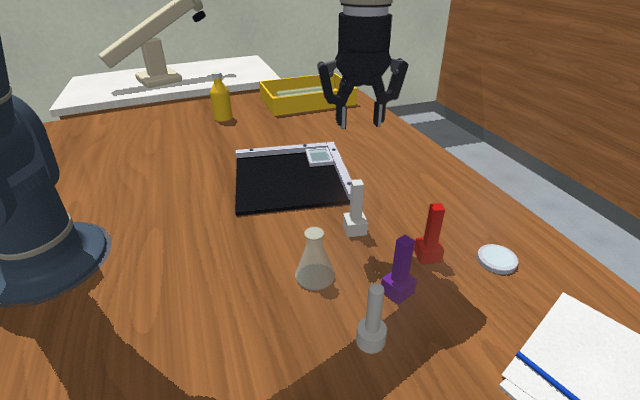

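The block stands upright on the bench (foot at 356,225), the plate is in the corner (319,156), and everything else is untouched.

```bash
python3 -c "
from rig import robot
print(robot.close_job())"
```

```text
the job is handed in; nothing more can be done
None
```

The job is handed in at about 25 s of the 58 s: I pushed the plate flat into the corner until force readings and images showed it touching both stop bars, the push block stands upright on the bench off the board, and the stamper was left alone.

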